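# Slide the box of bolt charms home down its stock lane

## Task

Push the open kraft box of silver lightning-bolt charms, which stands askew on the front of the stock shelf, down the empty middle lane until it is fully home and square against the wooden back stop. Only push it: do not lift or tip it, and let neither the box nor the gripper touch the two aluminium guides of that lane, which scuff the paper. Leave the other boxes and everything else on the bench where they are.

Things in the scene. Friction and masses are not known exactly. Their poses are not given: they have to be found in the camera images.
- shelf: fixed stock shelf on the bench: plywood deck, top 12 mm above the bench, with three lanes side by side. Origin at bench height under the centre of the middle lane's mouth; x points down the lane away from the robot, y left across the lanes, z up. Deck from x -157 (near edge) to +140 mm, 165 mm to either side; before x = 0 it is open, without guides, its black slide strips flush
- lane_mouth (a point): centre of the middle lane's mouth, on the deck's top. The lane is centred on the shelf's y = 0, 120 mm long and 94 mm wide between its guides: the 80 mm box, centred, has 7 mm to spare on each side
- lane_end (a point): end of the middle lane, 120 mm from the mouth, on the deck's top: centre of the foot of the front face of the pine back stop (rigid, 20 mm thick, 34 mm tall above the deck). The box is home when its leading face is here, its centre 40 mm before it
- guide_left: aluminium guide on the left (+y) side of the middle lane: bar 120 mm long, 8 mm wide, 22 mm tall above the deck. Origin at deck height at its near end, mid-width; x along the bar, away from the robot
- guide_right: aluminium guide on the right (-y) side of the middle lane, same size and axes as the left one
- bolt_box: kraft-brown open cardboard box, 80 x 80 mm, 36 mm tall, walls 3 mm, origin at the centre of its underside, x and y along its sides, z up; a layer of mostly silver bolt charms in it (up to 25 mm above its foot), about 0.2 kg in all; on the open deck before the middle lane, askew (its x within 0.25 rad of down the lane); it slides, and stops when the push stops
- gold_box: kraft-brown open cardboard box, 80 x 80 mm, 36 mm tall, walls 3 mm, origin at the centre of its underside, x and y along its sides, z up; gold bolt charms in it; loose, stands home in one of the outer lanes (102 mm to either side of the middle lane)
- stone_box: kraft-brown open cardboard box, 80 x 80 mm, 36 mm tall, walls 3 mm, origin at the centre of its underside, x and y along its sides, z up; gold-framed teal stone pendants in it; loose, stands home in the other outer lane
- spool: small wooden spool standing on the bench, 48 mm across, 32 mm tall; origin under its centre
- pliers: red-handled jewellery pliers lying on the bench, 135 mm long, 14 mm tall; origin near the middle of their length at bench height, jaws to their +x
- bead_jar: glass jar with brass cap, 60 mm across, 70 mm tall, on the bench; origin under its centre
- loupe: black eye loupe lying on the bench, 32 mm across with a 35 mm shield plate, 18 mm tall; origin under its lens
- pendant: single large gold bolt pendant lying on the bench, about 70 mm long, 6 mm tall; origin at its middle at bench height

How it is judged:
By the outcome, as a careful person would: the job done as asked, in the order asked, and still so for the second after the job is handed in, with the robot touching nothing.
It also fails if it takes over 72 s, if anything falls off the work surface, if the arm or the gripper's body presses on something with over 40 N, if the wrist force passes 120 N, or if a joint passes its speed limit or range.

## Robot

A 6-joint arm with a two-finger parallel gripper is mounted at the origin on the work surface. World frame = base frame: x ahead of the robot, y to its left, z up, the work surface at z = 0. Lengths are in m, angles in rad, forces in N, time in s.
With the tool pointing down it reaches from about 0.375 to 0.9 m from the base axis. Payload 3.1 kg.
Tool frame: the origin (TCP) lies on the centre line of the jaws, within the pads' length; the fingertips stand 8 mm ahead of it and the grasp point (between the pads) lies 11 mm behind it; z points along the fingers, y is the line along which they close (so a half turn about z gives the same grasp; the last joint's range is limited). The gripper opens to 87 mm and grips with 3 to 60 N. Pads are 19 mm wide; open, the fingers measure 117 mm over their backs; the gripper's body (75 mm by 190 mm) begins 51 mm behind the grasp point.
Start: joints at [-1.506, 0.527, 1.433, -0, 1.181, -0.178], TCP at [0.15, -0.607, 0.231] pointing down, gripper open.
Joint ranges: [-3.08, 3.08], [-0.75, 2.2], [0.22, 2.44], [-1.43, 4.57], [0, 2.65], [-2.85, 2.85]. Speed limits (rad/s): [2.79, 2.79, 3.14, 3.14, 3.14, 3.14].

## Interface

Orientations are given as a unit quaternion [x, y, z, w].
In Python, from rig import robot gives the robot as it stands. The module is installed in compiled form; this text tells all that it offers.
- The arm moves only by the tool send_rows, never from a script. Its argument "increments" is one flat list of numbers, 7 for each row, row after row: the turn, a rotation vector about the world's x, y, z in rad, then the shift along the world's x, y, z in cm, then the opening, from 0 (shut) to 1 (fully open). A call has 1 to 20 rows; each row shifts and turns the commanded pose from where the row before left it; what a row does not reach is not made up. A row lasts 1/12 s, in which the tool goes at most 41.7 mm and 7.16 degrees, less where a joint would pass 70% of its speed; a pose out of reach is approached as far as the arm can. A call is refused whole if a number of a shift passes 4.17 or a number of a turn 0.125, either way. A call with a gripper value outside its range is refused whole. The fingers move at their own pace and stop on an object; "newtons" is the grip in N (left out, the last holds). Time passes only in rows, so rows that do not move let the fingers close. It gives the time, the measured TCP pose, the force, the opening and the grip force at its end, in the units of the state.
- robot.get_obs(): the state, without advancing time (a new reading comes with each control period).
- robot.camera(name): name is "scene" or "top"; returns a dict with "image" (400x640x3 uint8, red, green, blue), "range_z" (400x640 float32, m along the optical axis (not along the pixel's ray), 0 where there is no reading), "fx", "fy", "cx", "cy" (pixels), "R" (3x3) and "t" (3): a world point X has camera coordinates R X + t. Camera axes: x right, y down, z forward; pixel columns grow to the right and rows downward; lengths in m; the calibration is good to about 2 mm. A picture is of the moment at which its call begins.
- robot.hand_in(): hands the job in; it is judged then, once.
The state is a dict: "time": time; "q": joint angles; "joint_velocities": joint speeds; "joint_torque": joint torques, N m; "position": TCP position; "tool_rot": TCP orientation; "ft_force": force on the tool from outside, world axes, zero at the start; "moment": the same for the moment, N m; "grip_width": finger opening in m; "grip_force": force on a finger pad.
Only numpy, scipy, OpenCV 4.12 (cv2) and the standard library are available. Lean on these libraries where they do the work, as an engineer would, in place of code of your own. Each camera call takes 0.05 s, during which the arm holds its last target. There are 200 camera calls.

## Working session

There is one attempt and no reset: what is moved stays moved. The work goes in short steps, Python scripts to look and compute and a tool call to move; the robot and the scene stay as the last step left them, time stands still between calls to the robot, and variables do not carry over. Pictures are saved under pics/ and viewed, at most 10 in all, crops included, and the job is handed in when it is done.

Besides the shell and the picture viewer there is one more tool, called by a JSON object that holds its "op" and its "data", one argument or row to a line. send_rows: Moves the arm, as the interface text tells. Its arguments: {"type":"object","properties":{"increments":{"type":"array"},"newtons":{"type":"number"}},"required":["increments"]}

```bash
mkdir -p pics
cat > h.py <<'E'
import numpy as np, cv2
from rig import robot
def cam(n,save=None):
    c=robot.camera(n)
    if save: cv2.imwrite('pics/'+save,c['image'][:,:,::-1])
    return c
def plane(c,uv,z):
    uv=np.atleast_2d(uv).astype(float)
    d=np.c_[(uv[:,0]-c['cx'])/c['fx'],(uv[:,1]-c['cy'])/c['fy'],np.ones(len(uv))]@c['R']
    o=-c['R'].T@c['t']
    return o+d*((z-o[2])/d[:,2])[:,None]
def cloud(c):
    v,u=np.mgrid[:400,:640]; Z=c['range_z']
    P=np.stack([(u-c['cx'])/c['fx']*Z,(v-c['cy'])/c['fy']*Z,Z],-1)
    return (P-c['t'])@c['R']
E
python3 - <<'E'
from h import *
for n in('top','scene'):
    c=cam(n,n+'0.png'); print(n,-c['R'].T@c['t'],c['R'],c['fx'])
print(robot.get_obs())
E
```

```text
top [ 0.51277476 -0.00326747  1.30686994] [[-0.0125902  -0.99991198  0.00418579]
 [-0.99925926  0.01242952 -0.03642023]
 [ 0.036365   -0.00464123 -0.9993278 ]] 451.12121083282653
scene [ 0.80199029 -0.43081714  0.72525012] [[ 0.8768194   0.48077434 -0.00661595]
 [ 0.38414904 -0.70874007 -0.59170687]
 [-0.28916647  0.51627856 -0.80612605]] 362.05486284843124
{'time': 0.1, 'q': array([-1.50649901e+00,  5.28336164e-01,  1.43378956e+00,  4.15583564e-06,
        1.18140976e+00, -1.78499002e-01]), 'joint_velocities': array([ 0.00094809, -0.00247456, -0.00206871,  0.00016067,  0.00049839,
        0.00064012]), 'joint_torque': array([-4.61869713e-04, -4.40987027e+01, -1.77150822e+01,  6.35429774e-02,
        5.33907360e-02, -3.00231306e-05]), 'position': array([ 0.15024883, -0.60599826,  0.22968734]), 'tool_rot': array([ 9.92639916e-01,  1.21099353e-01,  5.73570269e-05, -9.69723510e-04]), 'ft_force': array([-0.02248212, -1.08337439, -0.17829019]), 'moment': array([-0.02241175,  0.00611741, -0.06110663]), 'grip_force': 0.0, 'grip_width': 0.08709448524260925}
```

View pics/top0.png

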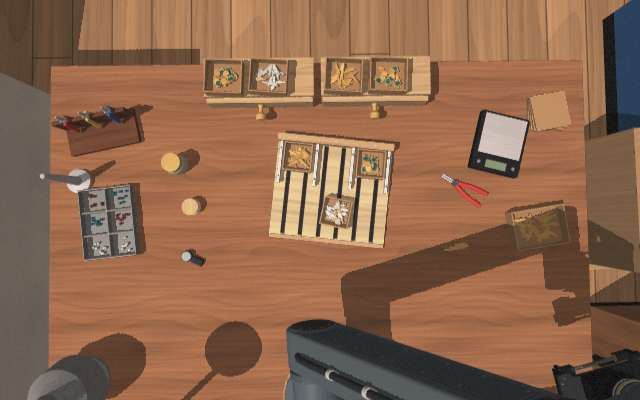

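View pics/scene0.png

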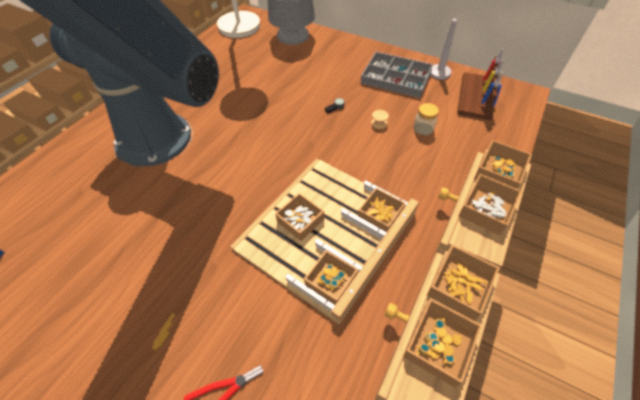

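The top view shows the shelf at about (335,190), its back stop along row ~138 and the bolt box askew at (337,211). The middle lane runs between the guides at columns ~314 and ~352. In the scene view the bolt box is at (300,217).

Run:
```python
from h import *
c=cam('top');P=cloud(c);im=c['image']
crop=im[125:255,262:402][:,:,::-1]
cv2.imwrite('pics/crop.png',cv2.resize(crop,None,fx=4.2,fy=4.2,interpolation=cv2.INTER_CUBIC))
z=P[...,2][125:255,262:402]
zz=np.clip(z*1000*4,0,255).astype(np.uint8)
cv2.imwrite('pics/z.png',cv2.resize(cv2.applyColorMap(zz,cv2.COLORMAP_JET),None,fx=4.2,fy=4.2,interpolation=0))
```

```text
(no output)
```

View pics/crop.png

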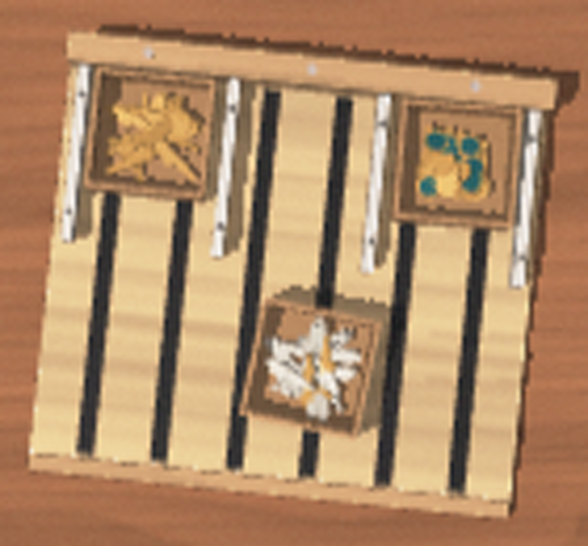

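View pics/z.png

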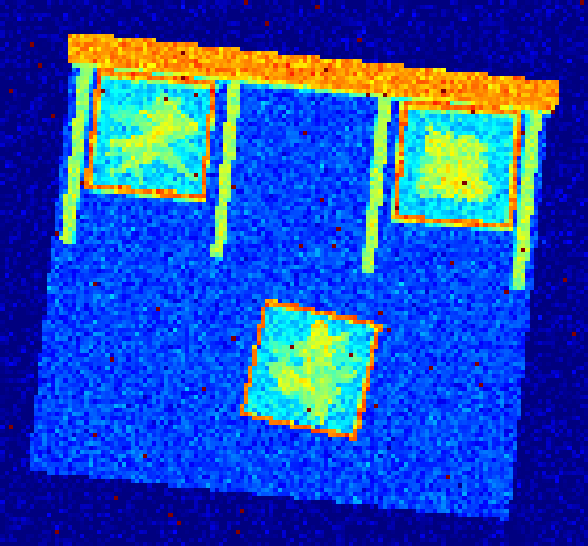

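The depth crop separates everything cleanly. The middle guides run about (232,85)-(217,255) and (384,100)-(368,270) in crop pixels, and the bolt box rim is at (265,302), (380,325), (355,437) and (243,413).

```bash
cat >> h.py <<'E'
def rect(P,m,zlo,zhi):
    q=P[m&(P[...,2]>zlo)&(P[...,2]<zhi)][:,:2].astype(np.float32)
    return q
def boxpose(n=3,roi=None):
    """median rim rectangle of bolt box from top camera"""
    out=[]
    for _ in range(n):
        c=cam('top');P=cloud(c);z=P[...,2]
        m=((z>.0195)&(z<.056)).astype(np.uint8)
        k=cv2.connectedComponentsWithStats(m,connectivity=4)
        if roi is None: roi=(337,211)
        best=min((i for i in range(1,k[0]) if k[2][i,4]>250),key=lambda i:np.hypot(*(k[3][i]-roi)))
        mm=(k[1]==best).astype(np.uint8)
        ct=max(cv2.findContours(mm,cv2.RETR_EXTERNAL,cv2.CHAIN_APPROX_NONE)[0],key=cv2.contourArea)
        w=plane(c,ct[:,0],.048)[:,:2].astype(np.float32)
        out.append(cv2.minAreaRect(w)); roi=k[3][best]
    return out
E
python3 - <<'E'
from h import *
c=cam('top');P=cloud(c);z=P[...,2]
v,u=np.mgrid[:400,:640]
roi=(u>262)&(u<402)&(v>125)&(v<255)
# back stop
bs=roi&(v-135<(u-278)*0.1+9)&(z>.040)&(z<.056)
w=plane(c,np.c_[u[bs],v[bs]],.046)[:,:2].astype(np.float32); r=cv2.minAreaRect(w); print('stop',r,cv2.boxPoints(r).round(4).tolist())
med=cv2.medianBlur(z,3)
g=(roi&(med>.027)&(med<.041)&(v>144)).astype(np.uint8)
hsv=cv2.cvtColor(c['image'],cv2.COLOR_RGB2HSV); 
for x0,x1 in((311,320),(348,355.5)):
    m=(g>0)&(u>=x0)&(u<=x1)&(v>146)&(v<190)
    w=plane(c,np.c_[u[m],v[m]],.034)[:,:2].astype(np.float32)
    r=cv2.minAreaRect(w);l=cv2.fitLine(w,cv2.DIST_HUBER,0,.01,.01).ravel()
    print('guide',r,l,np.arctan2(l[1],l[0]),len(w))
dk=(roi&(med>.007)).astype(np.uint8)
ct=max(cv2.findContours(dk,cv2.RETR_EXTERNAL,cv2.CHAIN_APPROX_NONE)[0],key=cv2.contourArea)
w=plane(c,ct[:,0],.012)[:,:2]
# near edge
for r in boxpose(): print('box',r, cv2.boxPoints(r).round(4).tolist())
nr=w[w[:,0]<w[:,0].min()+.04]; print(cv2.boxPoints(cv2.minAreaRect(w.astype(np.float32))).round(4).tolist())
print(np.median(z[roi&(z<.02)&(z>.007)]))
E
```

```text
stop ((0.7119473218917847, -0.05099859833717346), (0.32857248187065125, 0.03259892016649246), 83.57717895507812) [[0.6773999929428101, -0.21240000426769257], [0.7098000049591064, -0.21610000729560852], [0.7465000152587891, 0.1103999987244606], [0.7141000032424927, 0.11410000175237656]]Traceback (most recent call last):
  File "<stdin>", line 8, in <module>
cv2.error: OpenCV(4.12.0) /io/opencv/modules/imgproc/src/median_blur.simd.hpp:887: error: (-210:Unsupported format or combination of formats)  in function 'medianBlur'
```

Run:
```python
from h import *
c=cam('top');P=cloud(c);z=P[...,2].astype(np.float32)
v,u=np.mgrid[:400,:640]
roi=(u>262)&(u<402)&(v>125)&(v<255)
med=cv2.medianBlur(z,3)
bs=roi&(v<150)&(v-135<(u-278)*0.1+9)&(med>.041)
k=[]
for col in range(285,392):
    r=np.where(bs[:,col])[0]
    if len(r): k.append([col,r.max()+.5,r.min()-.5])
k=np.array(k)
for i,zz in((1,.046),(2,.046)):
    w=plane(c,k[:,[0,i]],zz)[:,:2].astype(np.float32); l=cv2.fitLine(w,cv2.DIST_HUBER,0,.01,.01).ravel(); l*=np.sign(l[1])if 0 else 1;print('stop edge',l,np.degrees(np.arctan2(-l[0],l[1])))
g=roi&(med>.024)&(med<.042)
for x0 in (314,352):
    pts=[]
    for row in range(150,186):
        cen=x0+2-(row-145)*.09
        r=[a for a in np.where(g[row])[0] if abs(a-cen)<5]
        if r: pts.append([np.mean(r),row,len(r)])
    pts=np.array(pts); w=plane(c,pts[:,:2],.034)[:,:2].astype(np.float32); l=cv2.fitLine(w,cv2.DIST_HUBER,0,.01,.01).ravel()
    print('guide',l,np.degrees(np.arctan2(l[1],l[0])),w[:,0].min(),w[:,0].max(),pts[:,2].mean(),len(w))
dk=(roi&(med>.007)).astype(np.uint8)
ct=max(cv2.findContours(dk,cv2.RETR_EXTERNAL,cv2.CHAIN_APPROX_NONE)[0],key=cv2.contourArea)
print('deck',cv2.boxPoints(cv2.minAreaRect(plane(c,ct[:,0],.012)[:,:2].astype(np.float32))).round(4).tolist())
for r in boxpose(): print('box',r, cv2.boxPoints(r).round(4).tolist())
```

```text
stop edge [ 0.09626392  0.99535584  0.7061714  -0.05375795] -5.5240703
stop edge [ 0.11440369  0.99343437  0.72750235 -0.05770454] -6.569232
guide [ 0.9987958  -0.04906066  0.6414081   0.01026222] -2.8120975 0.596918 0.69619876 3.4166666666666665 36
guide [ 0.9872413  -0.15923107  0.6352915  -0.0956002 ] -9.162267 0.5956647 0.6948631 3.9444444444444446 36
deck [[0.4140999913215637, -0.18770000338554382], [0.7146999835968018, -0.22210000455379486], [0.753000020980835, 0.11320000141859055], [0.45239999890327454, 0.14749999344348907]]
box ((0.5187489986419678, -0.04762046039104462), (0.08008325845003128, 0.07986901700496674), 77.18295288085938) [[0.4708999991416931, -0.07779999822378159], [0.548799991607666, -0.09549999982118607], [0.5666000247001648, -0.017400000244379044], [0.4887000024318695, 0.0003000000142492354]]
box ((0.5189669132232666, -0.04753982648253441), (0.07982822507619858, 0.08025925606489182), 77.181396484375) [[0.47099998593330383, -0.07760000228881836], [0.5491999983787537, -0.09539999812841415], [0.5669999718666077, -0.017500000074505806], [0.4887000024318695, 0.0003000000142492354]]
box ((0.5194463729858398, -0.04764384776353836), (0.07982823997735977, 0.08123135566711426), 77.19584655761719) [[0.47099998593330383, -0.07760000228881836], [0.5501999855041504, -0.09560000151395798], [0.5679000020027161, -0.01769999973475933], [0.4887000024318695, 0.0003000000142492354]]
```

Run:
```python
from h import *
Z=[];
for _ in range(5): c=cam('top');Z.append(c['range_z'])
c['range_z']=np.median(Z,0);P=cloud(c);z=P[...,2]
v,u=np.mgrid[:400,:640]
roi=(u>262)&(u<402)&(v>125)&(v<255)
th=np.radians(-6.3);e=np.array([np.cos(th),np.sin(th)]);n=np.array([-e[1],e[0]])
# shelf-frame coords about approx mouth
xy=P[...,:2]; 
m=roi&(z>.0285)&(z<.039); q=xy[m]; s=q@e; t=q@n
sel=(s>.59)&(s<.70)
h,b=np.histogram(t[sel],bins=np.arange(-.16,.22,.002)); print([(round(x,3),k) for x,k in zip(b,h) if k>8])
np.savez('d.npz',q=q)
# deck edges: side edges by row, near edge by column
d=(roi&(z>.007)); 
L=[[np.where(d[r])[0].min()-.5,r] for r in range(185,228)]; R=[[np.where(d[r])[0].max()+.5,r] for r in range(195,235)]
N=[[k,np.where(d[:,k])[0].max()+.5] for k in range(275,380)]
S=[[k,np.where((z>.030)[120:150,k])[0].min()+119.5] for k in range(285,390)]
for nm,A,zz in(('L',L,.012),('R',R,.012),('N',N,.012),('Sback',S,.046)):
    w=plane(c,A,zz)[:,:2].astype(np.float32);l=cv2.fitLine(w,cv2.DIST_HUBER,0,.001,.001).ravel()
    a=np.degrees(np.arctan2(l[1],l[0])); p=l[2:]
    print(nm,a,'s,t',p@e,p@n)
```

```text
[(np.float64(-0.13), np.int64(13)), (np.float64(-0.128), np.int64(28)), (np.float64(-0.126), np.int64(24)), (np.float64(-0.124), np.int64(28)), (np.float64(-0.122), np.int64(24)), (np.float64(-0.092), np.int64(9)), (np.float64(-0.09), np.int64(9)), (np.float64(-0.088), np.int64(11)), (np.float64(-0.086), np.int64(12)), (np.float64(-0.082), np.int64(11)), (np.float64(-0.08), np.int64(14)), (np.float64(-0.078), np.int64(11)), (np.float64(-0.074), np.int64(9)), (np.float64(-0.072), np.int64(13)), (np.float64(-0.068), np.int64(10)), (np.float64(-0.066), np.int64(10)), (np.float64(-0.064), np.int64(12)), (np.float64(-0.062), np.int64(9)), (np.float64(-0.06), np.int64(15)), (np.float64(-0.058), np.int64(9)), (np.float64(-0.056), np.int64(10)), (np.float64(-0.054), np.int64(12)), (np.float64(-0.028), np.int64(12)), (np.float64(-0.026), np.int64(29)), (np.float64(-0.024), np.int64(27)), (np.float64(-0.022), np.int64(27)), (np.float64(-0.02), np.int64(18)), (np.float64(0.074), np.int64(17)), (np.float64(0.076), np.int64(27)), (np.float64(0.078), np.int64(25)), (np.float64(0.08), np.int64(29))
[... 217 characters left out ...]
64(0.124), np.int64(9)), (np.float64(0.126), np.int64(10)), (np.float64(0.128), np.int64(13)), (np.float64(0.13), np.int64(11)), (np.float64(0.132), np.int64(9)), (np.float64(0.134), np.int64(11)), (np.float64(0.136), np.int64(11)), (np.float64(0.138), np.int64(9)), (np.float64(0.142), np.int64(9)), (np.float64(0.176), np.int64(21)), (np.float64(0.178), np.int64(30)), (np.float64(0.18), np.int64(26)), (np.float64(0.182), np.int64(29)), (np.float64(0.184), np.int64(11))]
L -6.406604 s,t 0.5214666090555768 0.1932961417540212
R -6.0620327 s,t 0.5263207913623845 -0.13661526040847063
N 83.47155 s,t 0.4328567725308682 0.024147958234858893
Sback 83.459595 s,t 0.7294855458965412 0.025304609405291115
```

{"op": "send_rows", "data": {
  "increments": [0,0,0.076,2.256,3.078,0,0.52,0,0,0.076,2.256,3.078,0,0.52,0,0,0.076,2.256,3.078,0,0.52,0,0,0.076,2.256,3.078,0,0.52,0,0,0.076,2.256,3.078,0,0.52,0,0,0.076,2.256,3.078,0,0.52,0,0,0.076,2.256,3.078,0,0.52,0,0,0.076,2.256,3.078,0,0.52,0,0,0.076,2.256,3.078,0,0.52,0,0,0.076,2.256,3.078,0,0.52,0,0,0.076,2.256,3.078,0,0.52,0,0,0.076,2.256,3.078,0,0.52,0,0,0.076,2.256,3.078,0,0.52,0,0,0.076,2.256,3.078,0,0.52,0,0,0.076,2.256,3.078,0,0.52,0,0,0.076,2.256,3.078,0,0.52,0,0,0,0,0,-3,0.52,0,0,0,0,0,-3,0.52,0,0,0,0,0,-3,0.52,0,0,0,0,0,0,0.52]
}}

```text
time: 2.32
position: [0.5079, -0.1122, 0.136]
tool_rot: [0.745, 0.667, -0.002, -0.005]
ft_force: [-0.8, 0.8, 0.0]
grip_width: 0.0453
grip_force: 0.0
```

```bash
cat >> h.py <<'E'
O=np.array([.5892,-.0370]);TH=np.radians(-6.45)
EE=np.array([[np.cos(TH),np.sin(TH)],[-np.sin(TH),np.cos(TH)]])
def lane(p): return EE@(np.asarray(p)[:2]-O)
def stat():
    o=robot.get_obs();x,y,_,_=o['tool_rot']
    print('t',o['time'],'pos',o['position'].round(4),'lane mm',(lane(o['position'])*1e3).round(1),'toolyaw-lane',round(np.degrees(np.arctan2(y*y-x*x,2*x*y)-TH),2),'F',o['ft_force'].round(1),'w',o['grip_width'],'q',o['q'].round(2))
E
python3 -c "
from h import *
stat();cam('scene','s1.png')"
```

```text
t 2.3167 pos [ 0.5079 -0.1122  0.136 ] lane mm [-72.3 -83.8] toolyaw-lane 0.09 F [-0.8  0.8  0. ] w 0.045290468326753534 q [-0.43  0.53  1.78 -0.    0.84 -0.32]
```

View pics/s1.png

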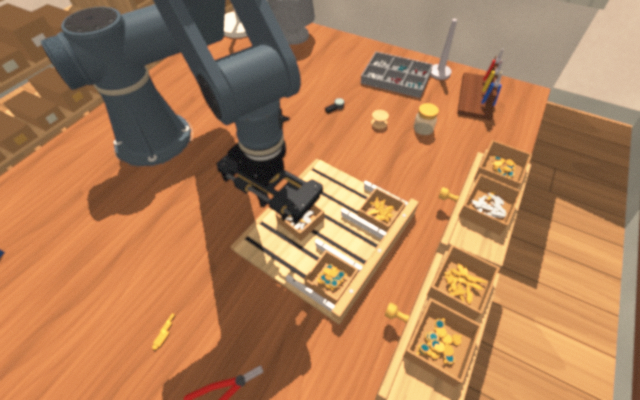

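The scene view shows the gripper at about (290,200), above and to the right of the bolt box, with nothing touched. I'll lower it now.

{"op": "send_rows", "data": {
  "increments": [0,0,0,0.05,0,-2.6,0.52,0,0,0,0.05,0,-2.6,0.52,0,0,0,0.05,0,-2.6,0.52,0,0,0,0.1,0,-1.6,0.52,0,0,0,0.1,0,-0.8,0.52,0,0,0,0,0,-0.2,0.52,0,0,0,0,0,0,0.52,0,0,0,0,0,0,0.52]
}}

```text
time: 3.03
position: [0.5159, -0.1148, 0.038]
tool_rot: [0.746, 0.666, 0.001, 0.001]
ft_force: [0.0, -0.3, -0.1]
grip_width: 0.0452
grip_force: 0.0
```

```bash
python3 -c "
from h import *
stat()"
```

```text
t 3.0333 pos [ 0.5159 -0.1148  0.038 ] lane mm [-64.1 -85.5] toolyaw-lane 0.03 F [ 0.  -0.3 -0.1] w 0.045200229392762234 q [-0.43  0.71  1.82  0.    0.61 -0.32]
```

{"op": "send_rows", "data": {
  "increments": [0,0,0,-0.2,0.02,-0.5,0.52,0,0,0,-0.2,0.02,-0.5,0.52,0,0,0,0,0,0,0.52,0,0,0,0.029,0.256,0,0.52,0,0,0,0.029,0.256,0,0.52,0,0,0,0.029,0.256,0,0.52,0,0,0,0.029,0.256,0,0.52,0,0,0,0.029,0.256,0,0.52,0,0,0,0.029,0.256,0,0.52,0,0,0,0.029,0.256,0,0.52,0,0,0,0.029,0.256,0,0.52,0,0,0,0.029,0.256,0,0.52,0,0,0,0.029,0.256,0,0.52,0,0,0,0.029,0.256,0,0.52,0,0,0,0.029,0.256,0,0.52,0,0,0,0.029,0.256,0,0.52,0,0,0,0,0,0,0.52,0,0,0,0,0,0,0.52]
}}

```text
time: 4.53
position: [0.5141, -0.08, 0.0264]
tool_rot: [0.746, 0.666, -0.0, -0.001]
ft_force: [-0.9, 0.1, -0.1]
grip_width: 0.0449
grip_force: 0.0
```

```bash
python3 -c "
from h import *
stat()
c=cam('top','t2.png');cv2.imwrite('pics/t2c.png',cv2.resize(c['image'][125:255,262:402][:,:,::-1],None,fx=4.2,fy=4.2,interpolation=cv2.INTER_CUBIC))"
```

```text
t 4.5333 pos [ 0.5141 -0.08    0.0264] lane mm [-69.8 -51.1] toolyaw-lane 0.04 F [-0.9  0.1 -0.1] w 0.04494437536270391 q [-0.37  0.73  1.84  0.    0.58 -0.26]
```

View pics/t2c.png

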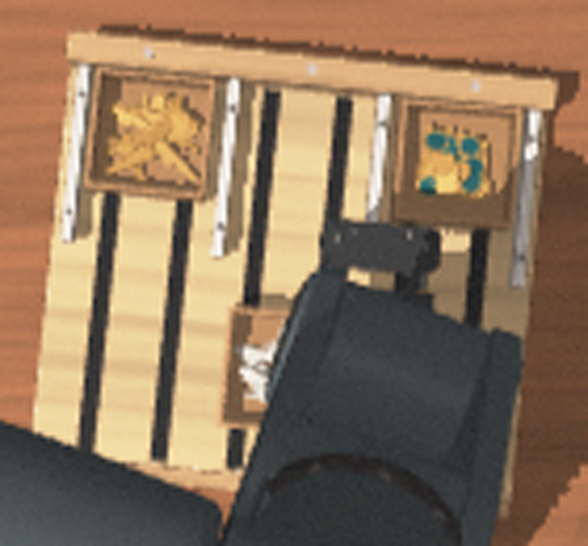

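In this crop, the box's left edge runs (237,305)-(225,420), so it has moved left and is nearly parallel to the guides. I'll back off and go behind it.

{"op": "send_rows", "data": {
  "increments": [0,0,0,-0.11,-1,0,0.52,0,0,0,-0.22,-2,0,0.52,0,0,0,-0.11,-1,0.5,0.52,0,0,0,0,0,3.4,0.52,0,0,0,0,0,3.4,0.52,0,0,0,0,0,3.4,0.52,0,0,0,0,0,0,0.52]
}}

```text
time: 5.17
position: [0.5137, -0.1229, 0.1394]
tool_rot: [0.746, 0.666, 0.002, 0.005]
ft_force: [0.1, -0.4, -0.5]
grip_width: 0.0451
grip_force: 0.0
```

{"op": "send_rows", "data": {
  "increments": [0,0,-0.098,-0.4,0.62,0,0.52,0,0,-0.098,-0.4,0.62,0,0.52,0,0,-0.098,-0.4,0.62,0,0.52,0,0,-0.098,-0.4,0.62,0,0.52,0,0,-0.098,-0.4,0.62,0,0.52,0,0,-0.098,-0.4,0.62,0,0.52,0,0,-0.098,-0.4,0.62,0,0.52,0,0,-0.098,-0.4,0.62,0,0.52,0,0,-0.098,-0.4,0.62,0,0.52,0,0,-0.098,-0.4,0.62,0,0.52,0,0,-0.098,-0.4,0.62,0,0.52,0,0,-0.098,-0.4,0.62,0,0.52,0,0,-0.098,-0.4,0.62,0,0.52,0,0,-0.098,-0.4,0.62,0,0.52,0,0,-0.098,-0.4,0.62,0,0.52,0,0,-0.098,-0.4,0.62,0,0.52,0,0,0,0,0,0,0.52,0,0,0,0,0,0,0.52]
}}

```text
time: 6.67
position: [0.4459, -0.0215, 0.1336]
tool_rot: [0.999, -0.053, -0.0, 0.0]
ft_force: [0.3, -0.1, 0.8]
grip_width: 0.0449
grip_force: 0.0
```

```bash
python3 -c "
from h import *
stat()
for r in boxpose(3,(328,208)): print((lane(r[0])*1e3).round(1),r[1],r[2]-90+6.45)
c=cam('top','t3.png');cv2.imwrite('pics/t3c.png',cv2.resize(c['image'][125:255,262:402][:,:,::-1],None,fx=4.2,fy=4.2,interpolation=cv2.INTER_CUBIC))"
```

```text
t 6.6667 pos [ 0.4459 -0.0215  0.1336] lane mm [-144.1   -0.7] toolyaw-lane -89.66 F [ 0.3 -0.1  0.8] w 0.04492787528342444 q [-0.3   0.46  1.96 -0.    0.72  1.38]
[-73.   -0.7] (0.07993461191654205, 0.07961627840995789) 0.022982788085937678
[-73.   -0.7] (0.07993461191654205, 0.07961627840995789) 0.022982788085937678
[-72.9  -0.7] (0.07993461191654205, 0.07933958619832993) 0.022982788085937678
```

View pics/t3c.png

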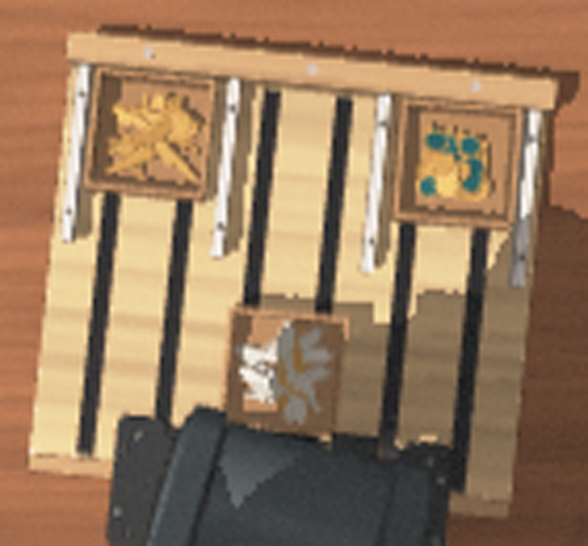

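The crop shows the box at about (288,368), square to the lane and lined up with it; the numbers agree (y −0.7 mm, yaw 0.0°). The gripper is behind it and clear. Next I'll lower it.

{"op": "send_rows", "data": {
  "increments": [0,0,-0.006,0,0,-2.6,0.52,0,0,0,0,0,-2.6,0.52,0,0,0,0,0,-2.6,0.52,0,0,0,0,0,-1.6,0.52,0,0,0,0,0,-0.8,0.52,0,0,0,0,0,-0.3,0.52,0,0,0,0,0,0,0.52,0,0,0,0,0,0,0.52,0,0,0,0,0,0,0.52]
}}

```text
time: 7.62
position: [0.4469, -0.0215, 0.0294]
tool_rot: [0.998, -0.057, 0.001, 0.0]
ft_force: [-0.3, 0.0, -0.1]
grip_width: 0.0455
grip_force: 0.0
```

```bash
python3 -c "
from h import *
stat()"
```

```text
t 7.6167 pos [ 0.4469 -0.0215  0.0294] lane mm [-143.2   -0.6] toolyaw-lane -90.14 F [-0.3  0.  -0.1] w 0.04547814997552411 q [-0.3   0.68  2.02  0.    0.43  1.39]
```

{"op": "send_rows", "data": {
  "increments": [0,0,0,0.397,-0.043,0,0.52,0,0,0,0.397,-0.043,0,0.52,0,0,0,0.397,-0.043,0,0.52,0,0,0,0.397,-0.043,0,0.52,0,0,0,0.397,-0.043,0,0.52,0,0,0,0.397,-0.043,0,0.52,0,0,0,0.397,-0.043,0,0.52,0,0,0,0.397,-0.043,0,0.52,0,0,0,0.397,-0.043,0,0.52,0,0,0,0.397,-0.043,0,0.52,0,0,0,0.397,-0.043,0,0.52,0,0,0,0.397,-0.043,0,0.52,0,0,0,0.397,-0.043,0,0.52,0,0,0,0.397,-0.043,0,0.52,0,0,0,0.397,-0.043,0,0.52,0,0,0,0.397,-0.043,0,0.52,0,0,0,0.397,-0.043,0,0.52,0,0,0,0,0,0,0.52,0,0,0,0,0,0,0.52]
}}

```text
time: 9.2
position: [0.5143, -0.0287, 0.0287]
tool_rot: [0.998, -0.058, 0.001, 0.0]
ft_force: [-0.2, 0.2, -0.3]
grip_width: 0.0452
grip_force: 0.0
```

Run:
```python
from h import *
stat()
for r in boxpose(2,(332,185)): print((lane(r[0])*1e3).round(1),r[1],r[2])
c=cam('top');cv2.imwrite('pics/t4c.png',cv2.resize(c['image'][125:255,262:402][:,:,::-1],None,fx=4.2,fy=4.2,interpolation=cv2.INTER_CUBIC))
```

```text
t 9.2 pos [ 0.5143 -0.0287  0.0287] lane mm [-75.3  -0.2] toolyaw-lane -90.15 F [-0.2  0.2 -0.3] w 0.0451793938699424 q [-0.27  0.72  1.85  0.    0.57  1.41]
[-6.3 -0.7] (0.07989990711212158, 0.04575115814805031) 82.96812438964844
[-6.5 -0.7] (0.07989990711212158, 0.04605861008167267) 82.96812438964844
```

View pics/t4c.png

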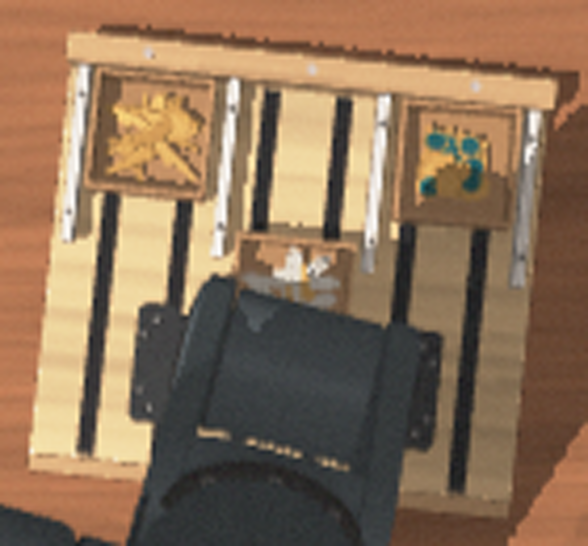

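The box at (295,275) in the crop is entering the lane between the guide ends (218,250) and (370,268), with even gaps. Keep pushing.

{"op": "send_rows", "data": {
  "increments": [0,0,0.001,0.45,-0.05,0,0.52,0,0,0.001,0.45,-0.05,0,0.52,0,0,0.001,0.45,-0.05,0,0.52,0,0,0,0.45,-0.05,0,0.52,0,0,0,0.45,-0.05,0,0.52,0,0,0,0.45,-0.05,0,0.52,0,0,0,0.45,-0.05,0,0.52,0,0,0,0.45,-0.05,0,0.52,0,0,0,0.45,-0.05,0,0.52,0,0,0,0.45,-0.05,0,0.52,0,0,0,0.45,-0.05,0,0.52,0,0,0,0.45,-0.05,0,0.52,0,0,0,0.45,-0.05,0,0.52,0,0,0,0.45,-0.05,0,0.52,0,0,0,0.45,-0.05,0,0.52,0,0,0,0.45,-0.05,0,0.52,0,0,0,0.45,-0.05,0,0.52,0,0,0,0.45,-0.05,0,0.52,0,0,0,0.45,-0.05,0,0.52,0,0,0,0,0,0,0.52]
}}

```text
time: 11.02
position: [0.6007, -0.0384, 0.0287]
tool_rot: [0.998, -0.056, 0.001, 0.0]
ft_force: [0.4, 0.2, -0.5]
grip_width: 0.0452
grip_force: 0.0
```

Run:
```python
from h import *
stat()
for r in boxpose(2,(335,155)): print((lane(r[0])*1e3).round(1),r[1],r[2])
```

```text
t 11.0167 pos [ 0.6007 -0.0384  0.0287] lane mm [11.6 -0.1] toolyaw-lane -89.98 F [ 0.4  0.2 -0.5] w 0.04517183461143783 q [-0.25  0.78  1.63  0.    0.73  1.43]
[69.2 -0. ] (0.3283594846725464, 0.14086216688156128) 83.35942077636719
[69.2 -0.1] (0.32834866642951965, 0.14060547947883606) 83.41448211669922
```

{"op": "send_rows", "data": {
  "increments": [0,0,0,0.15,-0.017,0,0.52,0,0,0,0.15,-0.017,0,0.52,0,0,0,0.15,-0.017,0,0.52,0,0,0,0.15,-0.017,0,0.52,0,0,0,0.15,-0.017,0,0.52,0,0,0,0.15,-0.017,0,0.52,0,0,0,0.15,-0.017,0,0.52,0,0,0,0.15,-0.017,0,0.52,0,0,0,0.15,-0.017,0,0.52,0,0,0,0,0,0,0.52]
}}

```text
time: 11.95
position: [0.6134, -0.0398, 0.0286]
tool_rot: [0.998, -0.056, 0.001, 0.0]
ft_force: [-1.1, 1.2, 0.6]
grip_width: 0.0455
grip_force: 0.3
```

{"op": "send_rows", "data": {
  "increments": [0,0,0,0.05,-0.0057,0,0.52,0,0,0,0.05,-0.0057,0,0.52,0,0,0,0,0,0,0.52]
}}

```text
time: 12.2
position: [0.6136, -0.0398, 0.0285]
tool_rot: [0.998, -0.056, -0.0, 0.0]
ft_force: [-1.4, -0.2, 0.4]
grip_width: 0.0452
grip_force: 0.8
```

{"op": "send_rows", "data": {
  "increments": [0,0,0,0.05,-0.0057,0,0.52,0,0,0,0.05,-0.0057,0,0.52,0,0,0,0,0,0,0.52]
}}

```text
time: 12.45
position: [0.6149, -0.0399, 0.0285]
tool_rot: [0.998, -0.056, 0.0, 0.0]
ft_force: [-1.4, 0.3, -0.2]
grip_width: 0.0454
grip_force: 0.5
```

{"op": "send_rows", "data": {
  "increments": [0,0,0,0.06,-0.007,0,0.52,0,0,0,0.06,-0.007,0,0.52,0,0,0,0,0,0,0.52]
}}

```text
time: 12.7
position: [0.6162, -0.04, 0.0285]
tool_rot: [0.998, -0.056, 0.0, 0.0]
ft_force: [-0.5, 0.8, 0.4]
grip_width: 0.045
grip_force: 0.4
```

{"op": "send_rows", "data": {
  "increments": [0,0,0,0.06,-0.007,0,0.52,0,0,0,0.06,-0.007,0,0.52,0,0,0,0,0,0,0.52]
}}

```text
time: 12.95
position: [0.6173, -0.0402, 0.0285]
tool_rot: [0.998, -0.056, 0.0, 0.0]
ft_force: [-0.6, -0.3, 0.1]
grip_width: 0.0452
grip_force: 0.4
```

{"op": "send_rows", "data": {
  "increments": [0,0,0,0.05,-0.006,0,0.52,0,0,0,0,0,0,0.52]
}}

```text
time: 13.12
position: [0.6177, -0.0402, 0.0285]
tool_rot: [0.998, -0.056, 0.0, 0.0]
ft_force: [-1.1, -0.0, 0.5]
grip_width: 0.0455
grip_force: 0.5
```

{"op": "send_rows", "data": {
  "increments": [0,0,0,0.05,-0.006,0,0.52,0,0,0,0,0,0,0.52]
}}

```text
time: 13.28
position: [0.6182, -0.0403, 0.0285]
tool_rot: [0.998, -0.056, 0.0, 0.0]
ft_force: [-0.9, -0.3, -0.4]
grip_width: 0.045
grip_force: 0.6
```

{"op": "send_rows", "data": {
  "increments": [0,0,0,0.06,-0.007,0,0.52,0,0,0,0,0,0,0.52]
}}

```text
time: 13.45
position: [0.6183, -0.0403, 0.0285]
tool_rot: [0.998, -0.056, -0.0, -0.0]
ft_force: [-2.3, 0.2, 1.2]
grip_width: 0.0454
grip_force: 1.0
```

{"op": "send_rows", "data": {
  "increments": [0,0,0,0.06,-0.007,0,0.52,0,0,0,0,0,0,0.52]
}}

```text
time: 13.62
position: [0.6183, -0.0403, 0.0285]
tool_rot: [0.998, -0.056, -0.001, -0.0]
ft_force: [-3.8, -0.7, 2.3]
grip_width: 0.0455
grip_force: 2.0
```

{"op": "send_rows", "data": {
  "increments": [0,0,0,0.06,-0.007,0,0.52,0,0,0,0,0,0,0.52]
}}

```text
time: 13.78
position: [0.6183, -0.0403, 0.0285]
tool_rot: [0.998, -0.056, -0.002, -0.0]
ft_force: [-4.7, 0.8, 3.9]
grip_width: 0.0459
grip_force: 2.7
```

{"op": "send_rows", "data": {
  "increments": [0,0,0,0.06,-0.007,0,0.52,0,0,0,0,0,0,0.52]
}}

```text
time: 13.95
position: [0.6183, -0.0402, 0.0285]
tool_rot: [0.998, -0.056, -0.002, -0.0]
ft_force: [-6.9, -0.7, 4.7]
grip_width: 0.0452
grip_force: 3.2
```

The force rises while the position stays put, at the expected depth, so the box is home. I'll back off straight and then raise the arm.

{"op": "send_rows", "data": {
  "increments": [0,0,0,-0.3,0.034,0,0.52,0,0,0,-0.5,0.056,0,0.52,0,0,0,-1.5,0.17,0,0.52,0,0,0,-2.5,0.283,0,0.52,0,0,0,-2.5,0.283,0,0.52,0,0,0,-2.5,0.283,1,0.52,0,0,0,-2,0.2,3,0.52,0,0,0,-2,0.2,3,0.52,0,0,0,-2,0.2,3,0.52,0,0,0,-2,0.2,3,0.52,0,0,0,0,0,0,0.52,0,0,0,0,0,0,0.52]
}}

```text
time: 14.95
position: [0.4437, -0.0218, 0.1603]
tool_rot: [0.998, -0.056, 0.003, 0.001]
ft_force: [0.2, 0.1, -0.7]
grip_width: 0.0449
grip_force: 0.0
```

Run:
```python
from h import *
stat()
c=cam('top');P=cloud(c);z=P[...,2]
# near edge & side rim of each box: rim pixels z>.041, in lane coords
L=(P[...,:2]-O)@EE.T
for t0 in(.102,0,-.102):
    m=(z>.042)&(z<.055)&(abs(L[...,1]-t0)<.046)&(L[...,0]>.02)&(L[...,0]<.114)
    q=L[m]; print(t0,cv2.minAreaRect((q*1e3).astype(np.float32)), 'near x',np.percentile(q[:,0],[1,5]).round(4))
    nr=q[q[:,0]<.046]; 
    if len(nr)>10: print('  yaw near',np.degrees(np.polyfit(nr[:,1],-nr[:,0],1)[0]),np.median(nr[:,0]))
cv2.imwrite('pics/t5c.png',cv2.resize(c['image'][125:255,262:402][:,:,::-1],None,fx=4.2,fy=4.2,interpolation=cv2.INTER_CUBIC))
```

```text
t 14.95 pos [ 0.4437 -0.0218  0.1603] lane mm [-146.3   -1.2] toolyaw-lane -89.99 F [ 0.2  0.1 -0.7] w 0.044948733466303945 q [-0.3   0.4   1.95  0.    0.78  1.38]
0.102 ((75.18475341796875, 103.655029296875), (80.2333755493164, 77.56610107421875), 89.82233428955078) near x [0.0365 0.037 ]
  yaw near -0.5407480794042789 0.03853435845234679
0 ((76.01155090332031, -0.5185546875), (79.88960266113281, 72.61565399169922), 89.92151641845703) near x [0.0397 0.0399]
  yaw near 0.24440581307009268 0.04138487645082584
-0.102 ((75.57771301269531, -102.639892578125), (77.34217071533203, 80.32136535644531), 0.9157289266586304) near x [0.0369 0.0376]
  yaw near 1.0562089422279168 0.03883271907325957
```

View pics/t5c.png

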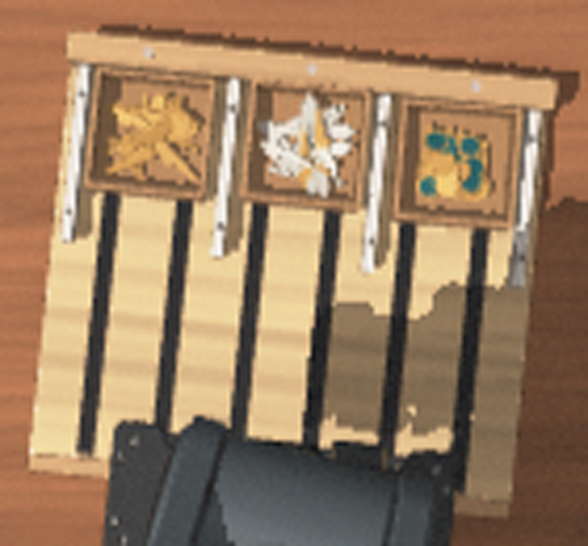

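The box sits home at (305,143) in the crop, against the back stop, with even gaps to both guides. Its near face is at 40 mm, y is −0.5 mm and yaw about 0.2° or less. The other two boxes have not moved.

```bash
python3 -c "
from rig import robot
print(robot.hand_in())"
```

```text
the job is handed in; nothing more can be done
None
```

The bolt box is home and square against the back stop: its near face is at 40 mm, it is centred to about 0.5 mm, and I saw no contact with the guides. The other boxes were left where they were, and the job was handed in at about 15 s.

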